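Centre-punch a new button hole through the drill jig

ROBOT

A 7-joint arm with a two-finger parallel gripper is mounted at the origin on the work surface. World frame = base frame: x ahead of the robot, y to its left, z up, the work surface at z = 0. Lengths are in m, angles in rad, forces in N, time in s.
With the tool pointing down it reaches from about 0.4 to 0.9 m from the base axis. Payload 5.6 kg.
Tool frame: the origin (TCP) lies between the finger pads; the fingertips stand 19 mm ahead of it and the grasp point (between the pads) is the TCP; z points along the fingers, y is the direction in which the jaws open and shut (so a half turn about z gives the same grasp; the last joint's range is limited). The gripper opens to 92 mm and grips with 3 to 60 N. Pads are 20 mm wide; open, the fingers measure 128 mm over their backs; the gripper's body (75 mm by 189 mm) begins 69 mm behind the grasp point.
Start: joints at [1.074, 0.468, -0.012, 1.603, 0.006, 1.071, -0.056], TCP at [0.285, -0.584, 0.209] pointing down, gripper open.
Joint ranges: [-2.53, 2.53], [-0.31, 2.02], [-1.57, 1.55], [0.28, 2.44], [-1.29, 4.43], [0.15, 1.84], [-2.92, 2.92]. Speed limits (rad/s): [2.57, 2.57, 3.14, 3.14, 3.14, 3.14, 3.14].

INTERFACE

Orientations are given as a rotation vector (axis times angle).
In Python, from station import bot gives the robot as it stands.
- The arm moves only by the tool send_rows, never from a script. Its argument "motion" is a list of rows, each a list of 7 numbers: the shift along the tool's x, y, z in m, then the turn, a rotation vector about the tool's x, y, z in rad, then the gripper's target within -1 to 1 (fully open at 1, half-way at 0, shut at -1). A call has exactly 5 rows; each row shifts and turns the commanded pose from where the row before left it, along the tool's axes as they then stand; what a row does not reach is not made up. A row lasts 1/10 s, in which the tool goes at most 50 mm and 8.59 degrees, less where a joint would pass 70% of its speed; a pose out of reach is approached as far as the arm can. A call with a gripper value outside its range is refused whole. The fingers move at their own pace and stop on an object; "grip_force" is the grip in N (left out, the last holds). Time passes only in rows, so rows that do not move let the fingers close, or fill a call up. It gives the time, the measured TCP pose, the force and the opening at its end, in the units of the state.
- bot.observe(): the state, without advancing time (a new reading comes with each control period).
- bot.snapshot(name): name is "scene" or "top" or "wrist"; returns (picture, depth): 480x640x3 uint8, blue, green, red; 480x640 float32, m along the optical axis (not along the pixel's ray), 0 where there is no reading.
- bot.camera_params(name): a dict with "mtx" (3x3 intrinsics, pixels), "R" (3x3) and "t" (3): a world point X has camera coordinates R X + t. Camera axes: x right, y down, z forward; pixel columns grow to the right and rows downward; lengths in m; the calibration is good to about 2 mm. A picture is of the moment at which its call begins: read the wrist's pose just before it. camera_params takes no time and is no camera call; for the wrist camera it gives the pose at the moment of the call.
- bot.job_done(): hands the job in, once; it reports no verdict.
The state is a dict: "t": time; "joint_pos": joint angles; "qvel": joint speeds; "tau": joint torques, N m; "eef_pos": TCP position; "orientation": TCP orientation; "ft_force": force on the tool from outside, world axes, zero at the start; "moment": the same for the moment, N m; "gripper_width": finger opening in m.
Only numpy, scipy, OpenCV 4.12 (cv2) and the standard library are available. Lean on these libraries where they do the work, as an engineer would, in place of code of your own. Each camera call takes 0.05 s, during which the arm holds its last target. There are 200 camera calls.

TASK

Take the spring-loaded centre punch from its wooden stand, put its point down through the one open bush of the drill jig onto the control panel, and press it straight down until its spring trips with a snap. Ease off as soon as it has snapped instead of ramming it onto its stop, and put the punch back upright and fully home in its socket in the stand. Do not let it snap anywhere but in that bush, and leave the tubes, the knob and the coin wheel where they are.

Things in the scene. Friction and masses are not known exactly. Their poses are not given: they have to be found in the camera images.
- punch_grip (a point): Centre of the grip of an automatic centre punch (132 mm long, 0.16 kg), at the start upright, point down, in the stand's socket. It is on the axis, 1 mm above the middle of the round brass barrel (18 mm diameter, from 26 mm below to 24 mm above this point); z runs from point to cap. Steel cap, 20 mm wide, from 24 to 36 mm above. Point tip 96 mm below when not pressed.
- punch_collar (a point): On the punch's axis, at the underside of its knurled collar (24 mm wide, 8 mm high, 34 mm below punch_grip). The collar's top is a ledge below the barrel that fingertips may bear on; its underside rests on the stand. Below it the steel nose sleeve, 13 mm wide, 18 mm long, tapered at its end, out of which the 7 mm point rod sticks by 44 mm.
- point: The punch's sprung steel point rod; origin at its tip, z up along the rod. Push to press it in: 3 N at first, about 2 N per mm more up to about 15 N at some 8 mm (the arm's own give adds to this), where the spring trips and the push drops at once by 4 to 7 N. About 4 mm further it meets its solid stop. Over 20 N on the rod harms point and panel. Letting up re-cocks it.
- striker (a joint): Striker inside the punch (m): 0 cocked, creeps to about 0.003 as the punch is pressed, jumps to 0.006 when it trips, returns to 0 when the push is let up.
- bush_open: The one open steel drill bush in the jig; origin at the centre of its mouth, 41 mm above the bench, z up. Flanged head 30 mm wide, 4 mm high; countersunk mouth 20 mm wide, narrowing over 6 mm depth to a straight bore 10 mm wide, 8 mm long. The panel lies below the bore: its board is 6 to 25 mm thick (not measured), so its face is 16 to 35 mm below the mouth.
- jig: Fixed aluminium bridge over the wooden panel (250 x 220 mm): plate 64 x 272 mm, long side along y, its top 37 mm above the bench; origin on the bench under its centre, z up. Bushes at y = -55, 0, 55 mm: one, any of them, is open; knurled locating pins (18 mm wide, tops 59 mm above the bench) fill the others. Black thumb screws at y = -98 and 98 mm, tops at 57 mm.
- stand_socket (a point): Centre of the mouth of the punch's socket, in the top, 70 mm above the bench, of the fixed wooden stand (70 x 120 mm, long side along y, its middle 30 mm towards +y of here). Socket 17 mm wide with a 3 mm chamfer, 66 mm deep. Drill bits stand up to 21 mm above the other half. Home, the collar rests on the stand's top: punch_grip is 34 mm above this point.
- tube_a: Glass vacuum tube standing on its base, 29 mm wide, 74 mm high; loose bystander; origin under its base.
- tube_b: Glass vacuum tube standing on its base, 29 mm wide, 66 mm high; loose bystander; origin under its base.
- monitor_knob: Beige plastic knob, 38 mm wide, 20 mm high; loose bystander; origin under its base.
- coin_wheel: Bronze coin counter wheel lying flat, 60 mm wide, 14 mm high; loose bystander; origin under its base.
Things that resemble listed ones, but are neither listed nor needed, are in the scene too. Of the things that look like the part that bears stand_socket, take the one that is farthest from the robot's base at the start.

How it is judged:
By the outcome, as a careful person would: the job done as asked, in the order asked, and still so for the second after the job is handed in, with the robot touching nothing.
It also fails if it takes over 64 s, if anything falls off the work surface, if the arm or the gripper's body presses on something with over 40 N, if the wrist force passes 120 N, or if a joint passes its speed limit or range.

## Working session

There is one attempt and no reset: what is moved stays moved. The work goes in short steps, Python scripts to look and compute and a tool call to move; the robot and the scene stay as the last step left them, time stands still between calls to the robot, and variables do not carry over. Pictures are saved under pics/ and viewed, about 8 in all and at most 12, crops included, and the job is handed in when it is done.

Besides the shell and the picture viewer there is one more tool, called after ">>>" in YAML: its name, and indented under it one key for each argument. send_rows: Moves the arm, as the interface text tells. Its arguments: {"type":"object","properties":{"motion":{"type":"array","items":{"type":"array","items":{"type":"number"}}},"grip_force":{"type":"number"}},"required":["motion"]}

```bash
mkdir -p pics; ls; python3 - <<'E'
from station import bot
import cv2,numpy as np
s=bot.observe();print({k:np.round(v,3) for k,v in s.items()})
for n in("top","scene"):
    p,d=bot.snapshot(n);cv2.imwrite(f"pics/{n}0.png",p);np.save(f"{n}0.npy",d)
    c=bot.camera_params(n);print(n,c);np.savez(f"{n}c.npz",**c)
E
```

```text
pics
{'t': np.float64(0.0), 'joint_pos': array([ 1.074,  0.468, -0.012,  1.604,  0.006,  1.071, -0.056]), 'qvel': array([ 0.002, -0.001,  0.   , -0.001,  0.002, -0.002, -0.001]), 'tau': array([-0.0000e+00, -5.2059e+01, -1.3000e-02, -2.4375e+01, -5.7000e-02,
        1.7000e-02,  0.0000e+00]), 'eef_pos': array([ 0.285, -0.584,  0.208]), 'orientation': array([-3.059e+00, -7.060e-01,  1.000e-03]), 'ft_force': array([ 0.005, -0.326, -0.06 ]), 'moment': array([-0.037,  0.009, -0.019]), 'gripper_width': np.float64(0.092)}
top {'mtx': array([[604.29546919,   0.        , 323.31981165],
       [  0.        , 604.29546919, 228.98919489],
       [  0.        ,   0.        ,   1.        ]]), 'R': array([[-0.00609439, -0.99995927, -0.00665664],
       [-0.99311974,  0.00683092, -0.11690392],
       [ 0.11694463,  0.00589838, -0.99312092]]), 't': array([0.01646747, 0.49539501, 1.15089153])}
scene {'mtx': array([[480.93708633,   0.        , 331.76084537],
       [  0.        , 480.93708633, 236.11915914],
       [  0.        ,   0.        ,   1.        ]]), 'R': array([[-0.49918705,  0.86625046, -0.02055318],
       [ 0.48526504,  0.25983111, -0.83486863],
       [-0.71786498, -0.42672935, -0.55006539]]), 't': array([ 0.2238944 , -0.16882367,  1.2756956 ])}
```

View pics/top0.png

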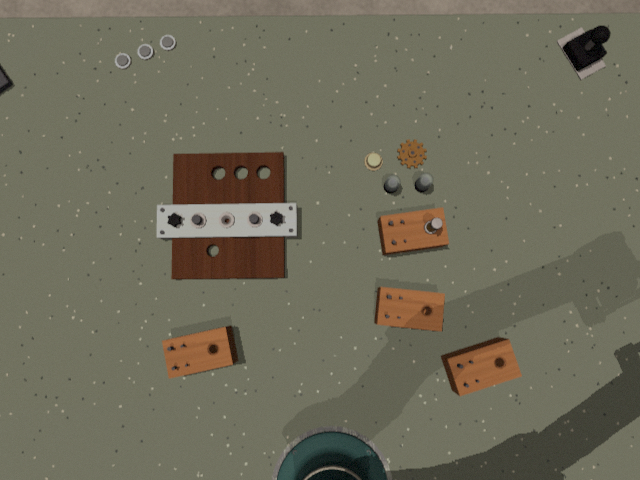

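View pics/scene0.png

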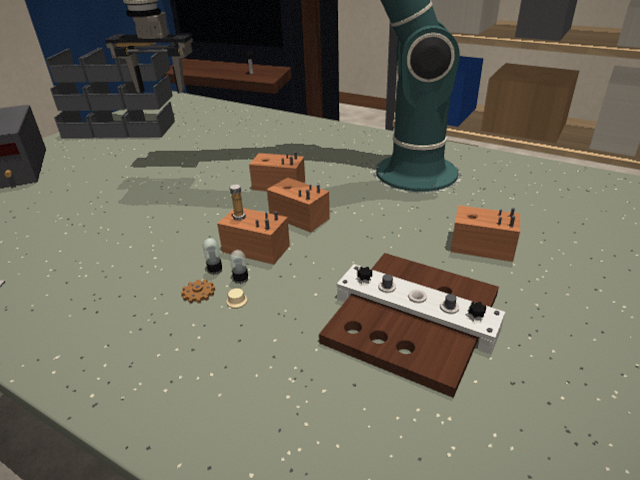

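The top view shows four similar stands: (414,230), (410,309), (199,351) and (482,366). The farthest from the base (bottom centre) is (414,230). It also holds the punch, with its cap at (435,225), so it fits. The jig centre is near (228,220). Its middle bush looks open, and the knurled pins are at (198,219) and (255,219). I'll measure these and confirm with one crop.

```bash
cat > h.py <<'E'
import numpy as np,cv2
def ray(c,u,v,z):
    K,R,t=c["mtx"],c["R"],c["t"]
    d=R.T@np.linalg.solve(K,[u,v,1.]);o=-R.T@t
    return o+d*(z-o[2])/d[2]
def cloud(c,d):
    v,u=np.mgrid[:480,:640];K=c["mtx"]
    P=np.stack([(u-K[0,2])/K[0,0]*d,(v-K[1,2])/K[1,1]*d,d],-1)
    return (P-c["t"])@c["R"]
E
python3 - <<'E'
from h import *
c=np.load("topc.npz");d=np.load("top0.npy");p=cv2.imread("pics/top0.png")
W=cloud(c,d);Z=W[...,2]
def box(u0,u1,v0,v1):
    m=np.zeros(Z.shape,bool);m[v0:v1,u0:u1]=1;return m
def rect(m,z,name):
    m=cv2.morphologyEx(m.astype(np.uint8),cv2.MORPH_OPEN,np.ones((3,3)))
    ct=max(cv2.findContours(m,0,2)[0],key=cv2.contourArea)
    w=np.array([ray(c,*q[0],z)[:2] for q in ct])*1000
    print(name,cv2.minAreaRect(w.astype(np.float32)))
rect((Z>.03)&box(150,305,195,245),.037,"jig")
rect((Z>.06)&(Z<.08)&box(370,455,203,260),.07,"stand")
m=(Z>.125)&box(415,455,205,250);v,u=np.nonzero(m);print("cap",len(u),u.mean(),v.mean(),ray(c,u.mean(),v.mean(),.14),np.median(Z[m]))
for n,(a,b,e,f) in dict(pin1=(188,208,209,229),pin2=(245,265,209,229)).items():
    m=(Z>.05)&box(a,b,e,f);v,u=np.nonzero(m);print(n,u.mean(),v.mean(),ray(c,u.mean(),v.mean(),.059),np.median(Z[m]))
m=(Z>.0385)&box(218,240,209,231);v,u=np.nonzero(m);print("bush",len(u),ray(c,u.mean(),v.mean(),.041),np.median(Z[m]))
for n,(a,b,e,f) in dict(tubes=(380,440,165,200)).items():
    m=(Z>.04)&box(a,b,e,f);
    k,l,s,ce=cv2.connectedComponentsWithStats(m.astype(np.uint8));
    for i in range(1,k):print(n,s[i,4],ce[i],ray(c,*ce[i],Z[l==i].max()),Z[l==i].max())
a=cv2.resize(p[190:250,150:310],None,fx=4.5,fy=4.5,interpolation=2)
b=cv2.resize(p[160:260,370:460],None,fx=3,fy=3,interpolation=2)
o=np.zeros((a.shape[0]+b.shape[0],720,3),np.uint8);o[:270]=a;o[270:,:270]=b
cv2.imwrite("pics/crop1.png",o)
E
```

```text
jig ((514.4913330078125, 201.6531219482422), (64.74394989013672, 271.4583740234375), 0.45690152049064636)
stand ((489.06744384765625, -157.71702575683594), (70.58053588867188, 121.14908599853516), 7.76192569732666)
cap 127 436.1732283464567 222.9763779527559 [ 0.49176409 -0.186969    0.14      ] 0.13972565526047415
pin1 196.0921052631579 218.55263157894737 [0.51370838 0.2558915  0.059     ] 0.05892497780836194
pin2 253.41666666666666 217.73611111111111 [0.51451456 0.14635895 0.059     ] 0.05912449237797564
bush 208 [0.51538934 0.19930527 0.041     ] 0.040783365864782976
tubes 1 [437. 165.] [0.35749634 0.0062944  1.2009977 ] 1.2009976978404946
tubes 1 [393. 170.] [0.35749634 0.0062944  1.2009977 ] 1.2009976978404946
tubes 217 [424.75576037 180.1843318 ] [0.35749634 0.0062944  1.2009977 ] 1.2009976978404946
tubes 191 [392.61256545 181.69633508] [0.35749634 0.0062944  1.2009977 ] 1.2009976978404946
tubes 1 [439. 174.] [0.35749634 0.0062944  1.2009977 ] 1.2009976978404946
tubes 1 [437. 179.] [0.35749634 0.0062944  1.2009977 ] 1.2009976978404946
tubes 1 [438. 183.] [0.35749634 0.0062944  1.2009977 ] 1.2009976978404946
tubes 1 [413. 184.] [0.35749634 0.0062944  1.2009977 ] 1.2009976978404946
tubes 1 [431. 194.] [0.35749634 0.0062944  1.2009977 ] 1.2009976978404946
tubes 1 [433. 194.] [0.35749634 0.0062944  1.2009977 ] 1.2009976978404946
tubes 1 [404. 199.] [0.35749634 0.0062944  1.2009977 ] 1.2009976978404946
```

View pics/crop1.png

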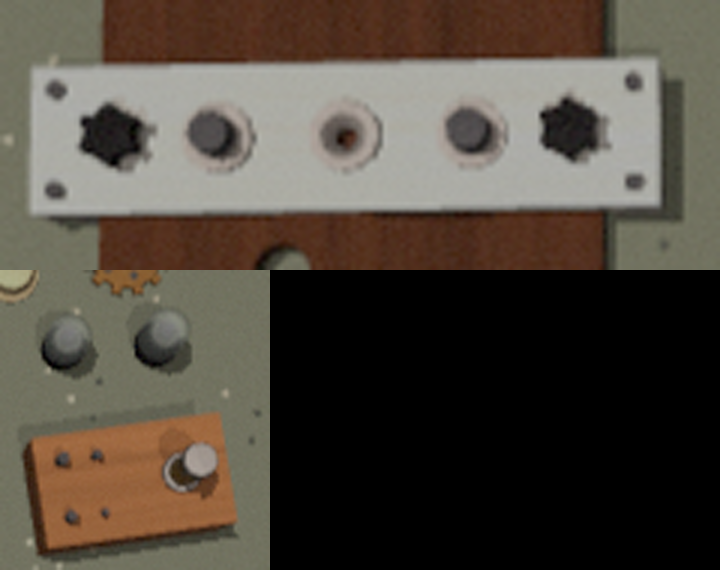

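The crop confirms it: only the middle bush is empty, with brown panel visible in its bore at about (345,138). Knurled pins fill its neighbours. The punch cap is at about (200,460), in the stand farthest from the base.

- **Punch and socket:** the cap and the stand rectangle agree on (0.492, -0.187).
- **Bush:** about (0.515, 0.2005).

First move: turn the jaws along world x.

>>> send_rows:
  motion:
    - [0,0,-0.008,0,0,-0.1117,0]
    - [0,0,-0.008,0,0,-0.1117,0]
    - [0,0,-0.008,0,0,-0.1117,0]
    - [0,0,-0.008,0,0,-0.1117,0]
    - [0,0,-0.008,0,0,-0.1117,0]
  grip_force: 50

```text
t: 0.6
eef_pos: [0.2847, -0.5839, 0.2484]
orientation: [-2.743, -1.529, 0.0]
ft_force: [-0.1, -0.7, 0.3]
gripper_width: 0.054
```

>>> send_rows:
  motion:
    - [0,0,0,0,0,-0.1117,0]
    - [0,0,0,0,0,-0.1117,0]
    - [0,0,0,0,0,-0.1117,0]
    - [0,0,0,0,0,-0.1117,0]
    - [0,0,0,0,0,-0.1117,0]

```text
t: 1.1
eef_pos: [0.2847, -0.584, 0.2481]
orientation: [-2.216, -2.226, -0.0]
ft_force: [0.2, 0.9, -0.6]
gripper_width: 0.0458
```

>>> send_rows:
  motion:
    - [0.02,0.01,0,0,0,0,0]
    - [0.03,0.015,0,0,0,0,0]
    - [0.04,0.02,0,0,0,0,0]
    - [0.04,0.02,0,0,0,0,0]
    - [0.04,0.02,0,0,0,0,0]

```text
t: 1.6
eef_pos: [0.3702, -0.4125, 0.2483]
orientation: [-2.222, -2.22, -0.0]
ft_force: [1.2, -0.3, 0.1]
gripper_width: 0.0461
```

>>> send_rows:
  motion:
    - [0.04,0.02,0,0,0,0,0]
    - [0.04,0.02,0,0,0,0,0]
    - [0.03,0.01,0,0,0,0,0]
    - [0.02,0.005,0,0,0,0,0]
    - [0,0,0,0,0,0,0]

```text
t: 2.1
eef_pos: [0.4259, -0.2811, 0.2487]
orientation: [-2.215, -2.227, -0.001]
ft_force: [0.4, -0.4, -0.4]
gripper_width: 0.0461
```

```bash
python3 - <<'E'
from station import bot
from h import *
from scipy.spatial.transform import Rotation as Ro
s=bot.observe();print(s["t"],s["eef_pos"],s["joint_pos"].round(2),s["gripper_width"]);print(Ro.from_rotvec(s["orientation"]).as_matrix().round(4))
c=bot.camera_params("wrist");p,d=bot.snapshot("wrist");cv2.imwrite("pics/w1.png",p);np.savez("w1c.npz",**c);np.save("w1.npy",d)
print(c)
for n,q in dict(cap=[.492,-.187,.14],sock=[.493,-.1875,.07]).items():
    x=c["R"]@np.array(q)+c["t"];print(n,c["mtx"]@x/x[2])
E
```

```text
2.1 [ 0.42587524 -0.28105238  0.24866475] [ 0.87  0.22 -0.4   1.87  0.1   1.07  0.43] 0.04613405713354271
[[-5.5e-03  1.0e+00 -1.0e-04]
 [ 1.0e+00  5.5e-03  8.0e-04]
 [ 8.0e-04 -1.0e-04 -1.0e+00]]
{'mtx': array([[382.35542847,   0.        , 325.15473474],
       [  0.        , 382.35542847, 239.52990624],
       [  0.        ,   0.        ,   1.        ]]), 'R': array([[ 9.99985066e-01,  5.45495071e-03,  3.35047046e-04],
       [ 5.20493944e-03, -9.69261813e-01,  2.45976518e-01],
       [ 1.66653809e-03, -2.45971100e-01, -9.69275730e-01]]), 't': array([-0.42320652, -0.31223398,  0.35944555])}
cap [420.98678616 106.71274416   1.        ]
sock [402.84479242 114.48697148   1.        ]
```

>>> send_rows:
  motion:
    - [0.015,0.01,0,0,0,0,0]
    - [0.02,0.015,0,0,0,0,0]
    - [0.02,0.015,0,0,0,0,0]
    - [0.01,0.01,0,0,0,0,0]
    - [0,0,0,0,0,0,0]

```text
t: 2.65
eef_pos: [0.4757, -0.219, 0.2485]
orientation: [-2.22, -2.223, -0.001]
ft_force: [0.1, 0.4, 0.6]
gripper_width: 0.0459
```

```bash
python3 - <<'E'
from station import bot
from h import *
s=bot.observe();print(s["t"],s["eef_pos"],s["joint_pos"].round(2))
c=bot.camera_params("wrist");p,d=bot.snapshot("wrist");cv2.imwrite("pics/w2.png",p);np.savez("w2c.npz",**c);np.save("w2.npy",d)
W=cloud(c,d);Z=W[...,2]
m=(Z>.132)&(Z<.148)&(np.hypot(W[...,0]-.492,W[...,1]+.187)<.025);v,u=np.nonzero(m)
print(len(u),u.mean(),v.mean(),u.min(),u.max(),v.min(),v.max(),np.median(Z[m]),ray(c,u.mean(),v.mean(),.14))
m=(Z>.063)&(Z<.077)&(np.abs(W[...,0]-.492)<.08)&(np.abs(W[...,1]+.16)<.1)
ct=max(cv2.findContours(m.astype(np.uint8),0,2)[0],key=cv2.contourArea)
print(cv2.minAreaRect(np.array([ray(c,*q[0],.07)[:2]*1000 for q in ct]).astype(np.float32)))
E
```

```text
2.65 [ 0.47573691 -0.21904887  0.24847496] [ 0.75  0.25 -0.45  1.84  0.12  1.07  0.26]
605 346.97520661157023 194.23305785123966 333 360 180 208 0.14034521891327412 [ 0.49082698 -0.18742022  0.14      ]
((487.0766296386719, -158.24807739257812), (70.0983657836914, 120.1082992553711), 7.671424865722656)
```

View pics/w2.png

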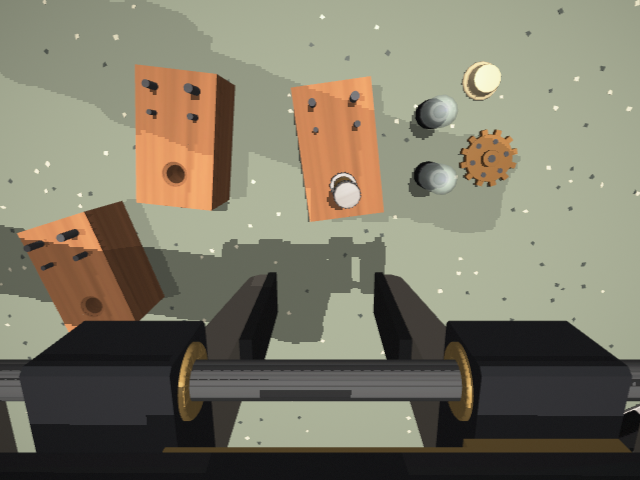

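The wrist view shows the cap at (347,194). Cap and stand rectangle agree on a punch axis of (0.491, -0.1877), with the cap at z = 0.140. The tubes at (437,178) are well clear of the jaws.

>>> send_rows:
  motion:
    - [0.01,0.005,0,0,0,0,0]
    - [0.0113,0.0053,0,0,0,0,0]
    - [0.01,0.005,0,0,0,0,0]
    - [0,0,0,0,0,0,0]
    - [0,0,0,0,0,0,0]

```text
t: 3.2
eef_pos: [0.4903, -0.1877, 0.2487]
orientation: [2.22, 2.222, -0.0]
ft_force: [-0.4, -0.6, -0.1]
gripper_width: 0.0456
```

>>> send_rows:
  motion:
    - [0,0,0.02,0,0,0,0]
    - [0,0,0.02,0,0,0,0]
    - [0,0,0.02,0,0,0,0]
    - [0,0,0.02,0,0,0,0]
    - [0,0,0,0,0,0,0]

```text
t: 3.7
eef_pos: [0.4882, -0.188, 0.1663]
orientation: [-2.219, -2.217, 0.003]
ft_force: [-0.6, 0.7, 0.4]
gripper_width: 0.0458
```

>>> send_rows:
  motion:
    - [0,0.0025,0.015,0,0,0,0]
    - [0,0,0.02,0,0,0,0]
    - [0,0,0.02,0,0,0,0]
    - [0,0,0.01,0,0,0,0]
    - [0,0,0,0,0,0,0]

```text
t: 4.2
eef_pos: [0.4922, -0.1878, 0.1027]
orientation: [-2.22, -2.22, 0.001]
ft_force: [-0.5, 0.3, -0.3]
gripper_width: 0.0459
```

```bash
python3 - <<'E'
from station import bot
from scipy.spatial.transform import Rotation as Ro
s=bot.observe();print(s["t"],s["eef_pos"],s["ft_force"],s["moment"]);print(Ro.from_rotvec(s["orientation"]).as_matrix().round(4))
E
```

```text
4.2 [ 0.49222864 -0.18782141  0.10269937] [-0.52677018  0.34070607 -0.32244305] [-0.02465498 -0.09182036  0.00905649]
[[ 1.0e-04  1.0e+00 -1.7e-03]
 [ 1.0e+00 -1.0e-04  7.0e-04]
 [ 7.0e-04 -1.7e-03 -1.0e+00]]
```

>>> send_rows:
  motion:
    - [0,-0.001,0.0045,0,0,0,0]
    - [0,0,0,0,0,0,0]
    - [0,0,0,0,0,0,-0.4]
    - [0,0,0,0,0,0,-0.5]
    - [0,0,0,0,0,0,-0.6]

```text
t: 4.7
eef_pos: [0.492, -0.1881, 0.0996]
orientation: [2.221, 2.221, 0.0]
ft_force: [-0.2, 0.2, 0.1]
gripper_width: 0.0237
```

>>> send_rows:
  motion:
    - [0,0,0,0,0,0,-0.8]
    - [0,0,0,0,0,0,-1]
    - [0,0,0,0,0,0,-1]
    - [0,0,0,0,0,0,-1]
    - [0,0,0,0,0,0,-1]

```text
t: 5.2
eef_pos: [0.492, -0.1881, 0.0995]
orientation: [2.221, 2.221, 0.0]
ft_force: [-0.1, -0.7, 4.2]
gripper_width: 0.018
```

>>> send_rows:
  motion:
    - [0,0,-0.005,0,0,0,-1]
    - [0,0,-0.01,0,0,0,-1]
    - [0,0,-0.015,0,0,0,-1]
    - [0,0,-0.02,0,0,0,-1]
    - [0,0,-0.02,0,0,0,-1]

```text
t: 5.7
eef_pos: [0.4914, -0.1877, 0.1701]
orientation: [-2.221, -2.221, 0.0]
ft_force: [-0.1, 0.4, -1.4]
gripper_width: 0.0183
```

>>> send_rows:
  motion:
    - [0,0,-0.02,0,0,0,-1]
    - [0,0,-0.02,0,0,0,-1]
    - [0,0,-0.01,0,0,0,-1]
    - [0,0,0,0,0,0,-1]
    - [0,0,0,0,0,0,-1]

```text
t: 6.2
eef_pos: [0.4912, -0.1879, 0.2186]
orientation: [-2.221, -2.221, 0.001]
ft_force: [-0.1, -0.2, -1.7]
gripper_width: 0.0184
```

```bash
python3 - <<'E'
from station import bot
from h import *
from scipy.spatial.transform import Rotation as Ro
s=bot.observe();print(s["t"],s["eef_pos"],s["ft_force"],s["moment"],s["gripper_width"]);print(Ro.from_rotvec(s["orientation"]).as_matrix().round(4))
for n in("scene","wrist"):
    c=bot.camera_params(n);p,d=bot.snapshot(n);cv2.imwrite(f"pics/{n}3.png",p);np.savez(n+"3c.npz",**c);np.save(n+"3.npy",d)
    for z in(-.0915,.0675-.0,-.03): 
        x=c["R"]@(s["eef_pos"]+[0,0,z])+c["t"];print(n,z,(c["mtx"]@x/x[2])[:2])
p=cv2.imread("pics/scene3.png");x=c
a=cv2.resize(p[110:260,180:300],None,fx=4,fy=4,interpolation=2);cv2.imwrite("pics/crop3.png",a)
E
```

```text
6.2 [ 0.49124003 -0.18785504  0.21863652] [-0.06160779 -0.19307747 -1.66324946] [-0.03636783 -0.0763631   0.05511297] 0.01839461541736158
[[ 1.e-04  1.e+00 -9.e-04]
 [ 1.e+00 -1.e-04  2.e-04]
 [ 2.e-04 -9.e-04 -1.e+00]]
scene -0.0915 [235.56696303 192.11358213]
scene 0.0675 [223.76205948 112.08446497]
scene -0.03 [231.27317376 163.00464758]
wrist -0.0915 [327.34226538 241.15286223]
wrist 0.0675 [329.45304583 365.44594458]
wrist -0.03 [327.80304118 268.28559626]
```

View pics/crop3.png

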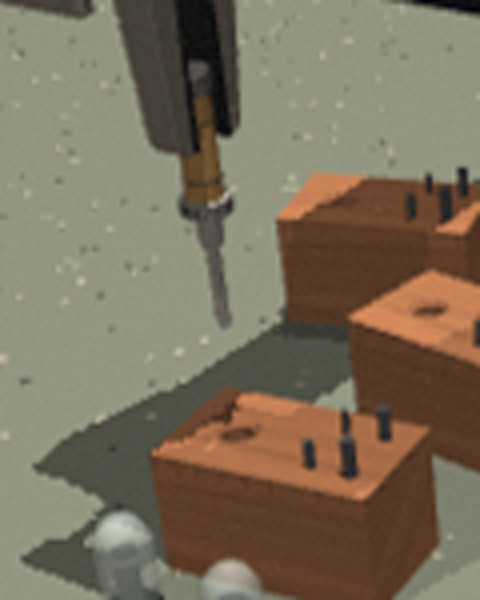

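The scene crop shows the punch upright in the jaws. Its tip is at pixel (236.5,191.5) against a predicted (235.6,192.1), so it has not slipped. Next, carry it towards the jig, stopping about 30 mm short.

>>> send_rows:
  motion:
    - [0.01,0,0,0,0,0,-1]
    - [0.02,0.002,0,0,0,0,-1]
    - [0.03,0.002,0,0,0,0,-1]
    - [0.03,0.002,0,0,0,0,-1]
    - [0.03,0.002,0,0,0,0,-1]

```text
t: 6.8
eef_pos: [0.4992, -0.0659, 0.2186]
orientation: [-2.22, -2.221, 0.001]
ft_force: [0.9, 0.3, -1.5]
gripper_width: 0.0181
```

>>> send_rows:
  motion:
    - [0.03,0.002,0,0,0,0,-1]
    - [0.03,0.002,0,0,0,0,-1]
    - [0.03,0.002,0,0,0,0,-1]
    - [0.03,0.002,0,0,0,0,-1]
    - [0.03,0.002,0,0,0,0,-1]

```text
t: 7.3
eef_pos: [0.509, 0.084, 0.2186]
orientation: [-2.22, -2.222, 0.001]
ft_force: [-0.1, 0.0, -2.3]
gripper_width: 0.0184
```

>>> send_rows:
  motion:
    - [0.03,0.002,0,0,0,0,-1]
    - [0.03,0.002,0,0,0,0,-1]
    - [0.02,0,0,0,0,0,-1]
    - [0.01,0,0,0,0,0,-1]
    - [0,0,0,0,0,0,-1]

```text
t: 7.8
eef_pos: [0.5129, 0.1737, 0.2188]
orientation: [-2.217, -2.224, 0.001]
ft_force: [0.2, -0.6, -1.8]
gripper_width: 0.0185
```

```bash
cat > look.py <<'E'
import sys
from station import bot
from h import *
from scipy.spatial.transform import Rotation as Ro
n=sys.argv[1]
s=bot.observe();print(s["t"],s["eef_pos"].round(4),s["ft_force"].round(2),s["gripper_width"].round(4));print(Ro.from_rotvec(s["orientation"]).as_matrix().round(4)[:,2])
c=bot.camera_params("wrist");p,d=bot.snapshot("wrist");cv2.imwrite(f"pics/{n}.png",p);np.savez(n+"c.npz",**c);np.save(n+".npy",d)
W=cloud(c,d);Z=W[...,2]
def pr(q):x=c["R"]@np.array(q)+c["t"];return (c["mtx"]@x/x[2])[:2].round(1)
b=np.array([.515,.2005,.041]);print("bush pred",pr(b),"tip pred",pr(s["eef_pos"]-[0,0,.0915]))
m=(Z>.033)&(Z<.0395)&(np.abs(W[...,0]-.515)<.05)&(np.abs(W[...,1]-.2)<.15)
cs=cv2.findContours(m.astype(np.uint8),0,2)[0]
if cs: print("plate",cv2.minAreaRect(np.array([ray(c,*q[0],.037)[:2]*1000 for q in max(cs,key=cv2.contourArea)]).astype(np.float32)))
for y in(.1455,.2555):
    m=(Z>.0565)&(Z<.062)&(np.hypot(W[...,0]-.515,W[...,1]-y)<.016);v,u=np.nonzero(m)
    if len(u):print("pin",len(u),ray(c,u.mean(),v.mean(),.059).round(4))
m=(Z>.0395)&(Z<.044)&(np.hypot(W[...,0]-.515,W[...,1]-.2005)<.022)
cs=cv2.findContours(m.astype(np.uint8),0,1)[0]
if cs:
    q=max(cs,key=cv2.contourArea);w=np.array([ray(c,*k[0],.041)[:2]*1000 for k in q]).astype(np.float32);print("bush circle",cv2.minEnclosingCircle(w),cv2.fitEllipse(w))
u,v=pr(s["eef_pos"]-[0,0,.05]).astype(int)
y0=max(v-150,0);a=cv2.resize(p[y0:y0+200,max(u-130,0):u+130],None,fx=3,fy=3,interpolation=2)
cv2.imwrite(f"pics/{n}c.png",a);print("crop origin",max(u-130,0),y0)
E
python3 look.py w4
```

```text
Traceback (most recent call last):
  File "look.py", line 6, in <module>
    s=bot.observe();print(s["t"],s["eef_pos"].round(4),s["ft_force"].round(2),s["gripper_width"].round(4));print(Ro.from_rotvec(s["orientation"]).as_matrix().round(4)[:,2])
                                                                              ^^^^^^^^^^^^^^^^^^^^^^^^
AttributeError: 'float' object has no attribute 'round'
```

```bash
sed -i 's/,s\["gripper_width"\].round(4)/,s["gripper_width"]/' look.py; python3 look.py w4
```

```text
7.8 [0.5129 0.1737 0.2188] [ 0.22 -0.64 -1.76] 0.01853045755043475
[-1.1e-03  4.0e-04 -1.0e+00]
bush pred [328.9 189.6] tip pred [326.9 240.9]
plate ((511.8737487792969, 227.6613006591797), (64.10926818847656, 220.3397216796875), 0.4902951121330261)
pin 51 [0.5136 0.1508 0.059 ]
pin 356 [0.5116 0.2569 0.059 ]
bush circle ((511.82684326171875, 202.03396606445312), 15.268964767456055) ((512.0087280273438, 201.96826171875), (28.93794822692871, 29.55571746826172), 14.04170036315918)
crop origin 197 107
```

View pics/w4c.png

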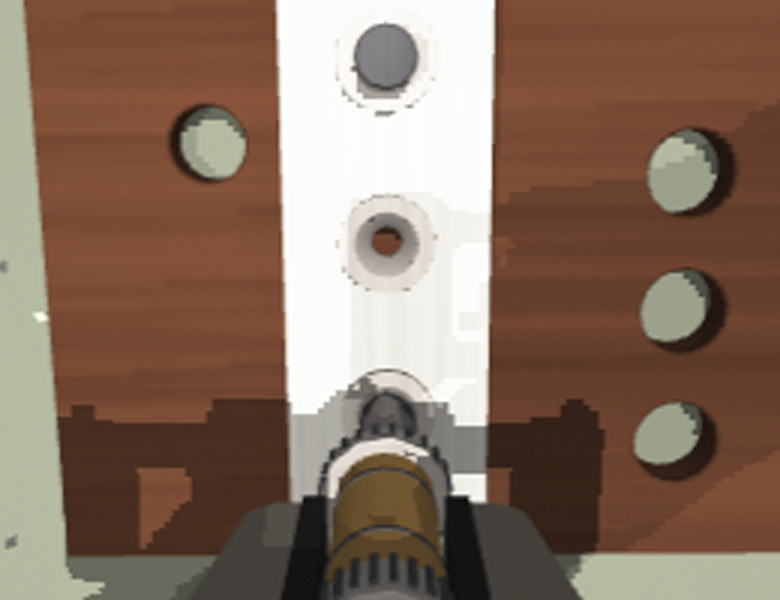

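The wrist crop shows the open bush at crop (387,242), with its bore clear down to the wood. The tip is at crop (387,393), about where predicted. The wrist view puts the bush at (0.512, 0.202), about 3 mm from the top view in x. I'll trust the wrist more, go over it, and compare tip and bush from near.

>>> send_rows:
  motion:
    - [0.01,0,0,0,0,0,-1]
    - [0.012,0,0,0,0,0,-1]
    - [0.006,0,0,0,0,0,-1]
    - [0,0,0,0,0,0,-1]
    - [0,0,0.01,0,0,0,-1]

```text
t: 8.35
eef_pos: [0.5146, 0.2005, 0.2099]
orientation: [2.22, 2.221, 0.003]
ft_force: [0.1, 0.3, -1.4]
gripper_width: 0.0185
```

>>> send_rows:
  motion:
    - [0,0,0.015,0,0,0,-1]
    - [0,0,0.02,0,0,0,-1]
    - [0,0,0.015,0,0,0,-1]
    - [0,0,0.005,0,0,0,-1]
    - [0,0,0,0,0,0,-1]

```text
t: 8.85
eef_pos: [0.5132, 0.1997, 0.153]
orientation: [-2.221, -2.22, 0.003]
ft_force: [0.4, 0.8, -2.3]
gripper_width: 0.0184
```

```bash
python3 look.py w5
```

```text
8.85 [0.5132 0.1997 0.153 ] [ 0.38  0.75 -2.3 ] 0.01836325314090238
[-2.2e-03 -5.0e-04 -1.0e+00]
bush pred [329.4 233.2] tip pred [327.1 240.8]
plate ((511.58074951171875, 251.70034790039062), (64.13861083984375, 172.6589813232422), 0.492066890001297)
pin 513 [0.5115 0.2569 0.059 ]
bush circle ((511.3643798828125, 202.10289001464844), 15.64049243927002) ((511.9000549316406, 202.22706604003906), (27.36269187927246, 27.559926986694336), 131.94366455078125)
crop origin 197 107
```

View pics/w5c.png

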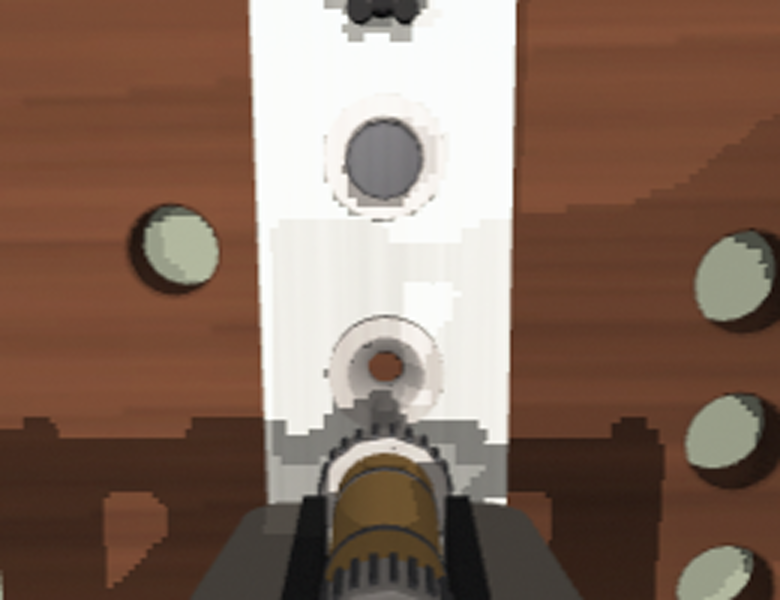

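```bash
python3 - <<'E'
from h import *
for n in("w4","w5"):
    d=np.load(n+".npy");c=np.load(n+"c.npz");W=cloud(c,d)
    e={"w4":[.5129,.1737,.2188],"w5":[.5132,.1997,.153]}[n]
    r=W-np.array(e)
    m=(r[...,2]<-.05)&(r[...,2]>-.1)&(np.abs(r[...,0])<.015)&(np.abs(r[...,1])<.02)
    for v in range(228,262,2):
        u=np.nonzero(m[v])[0]
        if len(u):print(n,v,u.min(),u.max(),(1000*r[v,u].mean(0)).round(1))
E
```

```text
w4 240 322 328 [ -1.4   3.2 -81.8]
w4 242 321 329 [ -1.4   2.9 -77.3]
w4 244 321 330 [ -1.    2.7 -72.8]
w4 246 321 330 [ -1.    2.8 -67.4]
w4 248 323 330 [ -0.6   2.9 -62.1]
w5 240 322 328 [ -1.5   3.  -81.9]
w5 242 321 329 [ -1.5   2.8 -77.4]
w5 244 321 330 [ -1.1   2.6 -72.7]
w5 246 321 330 [ -1.1   2.6 -67.7]
w5 248 323 330 [ -0.7   2.8 -61.9]
```

>>> send_rows:
  motion:
    - [0.0026,0,0,0,0,0,-1]
    - [0,0,0,0,0,0,-1]
    - [0,0,0.006,0,0,0,-1]
    - [0,0,0.006,0,0,0,-1]
    - [0,0,0,0,0,0,-1]

```text
t: 9.4
eef_pos: [0.5131, 0.2022, 0.1411]
orientation: [-2.221, -2.221, 0.003]
ft_force: [0.1, -0.0, -1.2]
gripper_width: 0.018
```

```bash
python3 look.py w6; python3 - <<'E'
from h import *
c=np.load("w6c.npz");d=np.load("w6.npy");W=cloud(c,d);p=cv2.imread("pics/w6.png")
cv2.imwrite("pics/w6z.png",cv2.resize(p[190:290,265:390],None,fx=6,fy=6,interpolation=2))
E
```

```text
9.4 [0.5131 0.2022 0.1411] [ 0.11 -0.03 -1.17] 0.01798587162004126
[-1.7e-03 -8.0e-04 -1.0e+00]
bush pred [329.5 240. ] tip pred [327.  240.8]
plate ((511.5452575683594, 254.59768676757812), (64.14126586914062, 166.83209228515625), 0.49507585167884827)
pin 555 [0.5115 0.257  0.059 ]
bush circle ((512.01220703125, 202.1504364013672), 15.099166870117188) ((512.0891723632812, 203.1824951171875), (25.305673599243164, 27.81654167175293), 96.47402954101562)
crop origin 197 107
```

View pics/w6z.png

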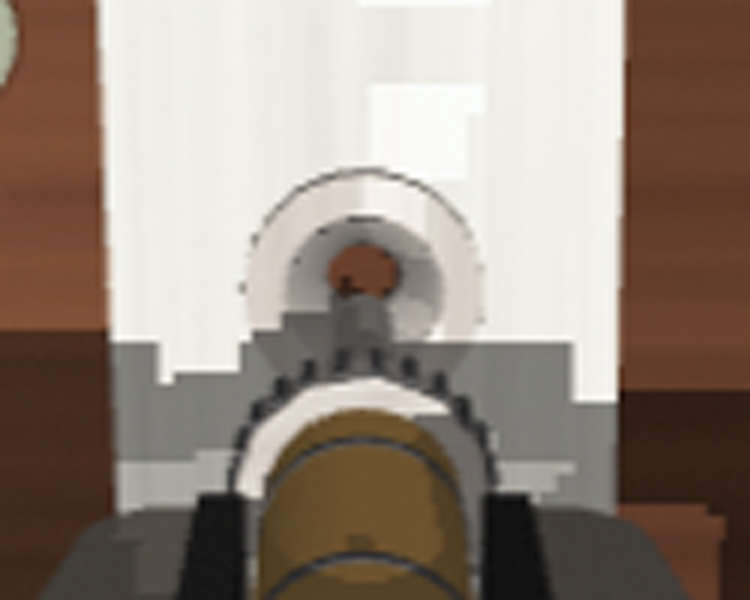

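The near crop shows the rod tip at x ≈ 361 and the bore centre at x ≈ 364, which is within 0.3 mm. y agrees to about 1 mm. I'll lower it into the mouth, watching the forces.

>>> send_rows:
  motion:
    - [0,0.0003,0.004,0,0,0,-1]
    - [0,0,0.004,0,0,0,-1]
    - [0,0,0.003,0,0,0,-1]
    - [0,0,0.002,0,0,0,-1]
    - [0,0,0,0,0,0,-1]
  grip_force: 60

```text
t: 9.95
eef_pos: [0.5138, 0.2026, 0.1288]
orientation: [-2.221, -2.221, 0.001]
ft_force: [0.2, 0.1, -2.0]
gripper_width: 0.0176
```

>>> send_rows:
  motion:
    - [0,0,0.002,0,0,0,-1]
    - [0,0,0.001,0,0,0,-1]
    - [0,0,0.001,0,0,0,-1]
    - [0,0,0,0,0,0,-1]
    - [0,0,0,0,0,0,-1]

```text
t: 10.45
eef_pos: [0.5141, 0.2027, 0.1252]
orientation: [2.221, 2.221, 0.0]
ft_force: [0.4, 0.4, -1.9]
gripper_width: 0.0175
```

>>> send_rows:
  motion:
    - [-0.0003,-0.0006,0.001,0,0,0,-1]
    - [0,0,0.001,0,0,0,-1]
    - [0,0,0.001,0,0,0,-1]
    - [0,0,0.001,0,0,0,-1]
    - [0,0,0,0,0,0,-1]

```text
t: 10.95
eef_pos: [0.5134, 0.2023, 0.121]
orientation: [-2.221, -2.221, 0.001]
ft_force: [0.5, 0.3, -2.1]
gripper_width: 0.0181
```

>>> send_rows:
  motion:
    - [0,0,0.001,0,0,0,-1]
    - [0,0,0.001,0,0,0,-1]
    - [0,0,0.001,0,0,0,-1]
    - [0,0,0,0,0,0,-1]
    - [0,0,0,0,0,0,-1]

```text
t: 11.45
eef_pos: [0.5135, 0.2024, 0.1181]
orientation: [-2.221, -2.221, 0.0]
ft_force: [-0.3, 0.0, -1.9]
gripper_width: 0.0182
```

>>> send_rows:
  motion:
    - [0,0,0.001,0,0,0,-1]
    - [0,0,0.001,0,0,0,-1]
    - [0,0,0.001,0,0,0,-1]
    - [0,0,0.001,0,0,0,-1]
    - [0,0,0,0,0,0,-1]

```text
t: 11.95
eef_pos: [0.5133, 0.2023, 0.1139]
orientation: [-2.221, -2.221, 0.001]
ft_force: [0.0, 0.4, -2.4]
gripper_width: 0.0183
```

>>> send_rows:
  motion:
    - [0,0,0.001,0,0,0,-1]
    - [0,0,0.001,0,0,0,-1]
    - [0,0,0.001,0,0,0,-1]
    - [0,0,0.001,0,0,0,-1]
    - [0,0,0,0,0,0,-1]

```text
t: 12.45
eef_pos: [0.5139, 0.2027, 0.1107]
orientation: [2.221, 2.221, 0.001]
ft_force: [0.3, 0.2, 4.0]
gripper_width: 0.0179
```

Contact with the panel: Fz has risen to +4.0 from −2 N. I'll press on gently.

>>> send_rows:
  motion:
    - [0,0,0.001,0,0,0,-1]
    - [0,0,0.001,0,0,0,-1]
    - [0,0,0.001,0,0,0,-1]
    - [0,0,0,0,0,0,-1]
    - [0,0,0,0,0,0,-1]

```text
t: 12.95
eef_pos: [0.5142, 0.203, 0.1083]
orientation: [2.221, 2.221, 0.003]
ft_force: [-1.2, -0.7, 8.6]
gripper_width: 0.0183
```

>>> send_rows:
  motion:
    - [-0.0003,-0.0005,0.0007,0,0,0,-1]
    - [0,0,0.0007,0,0,0,-1]
    - [0,0,0.0006,0,0,0,-1]
    - [0,0,0,0,0,0,-1]
    - [0,0,0,0,0,0,-1]

```text
t: 13.45
eef_pos: [0.5142, 0.203, 0.1068]
orientation: [2.22, 2.221, 0.005]
ft_force: [-1.5, -0.0, 11.9]
gripper_width: 0.0179
```

>>> send_rows:
  motion:
    - [0,0,0.0005,0,0,0,-1]
    - [0,0,0.0005,0,0,0,-1]
    - [0,0,0,0,0,0,-1]
    - [0,0,0,0,0,0,-1]
    - [0,0,0,0,0,0,-1]

```text
t: 13.95
eef_pos: [0.5142, 0.203, 0.1059]
orientation: [2.22, 2.221, 0.005]
ft_force: [-0.5, -0.4, 12.5]
gripper_width: 0.0181
```

>>> send_rows:
  motion:
    - [0,0,0.0005,0,0,0,-1]
    - [0,0,0.0005,0,0,0,-1]
    - [0,0,0,0,0,0,-1]
    - [0,0,0,0,0,0,-1]
    - [0,0,0,0,0,0,-1]

```text
t: 14.45
eef_pos: [0.5142, 0.2031, 0.105]
orientation: [2.22, 2.221, 0.005]
ft_force: [-1.3, -0.6, 13.1]
gripper_width: 0.0184
```

>>> send_rows:
  motion:
    - [0,0,0.0004,0,0,0,-1]
    - [0,0,0.0003,0,0,0,-1]
    - [0,0,0,0,0,0,-1]
    - [0,0,0,0,0,0,-1]
    - [0,0,0,0,0,0,-1]

```text
t: 14.95
eef_pos: [0.5143, 0.2031, 0.1043]
orientation: [2.22, 2.221, 0.005]
ft_force: [-1.2, 0.6, 12.4]
gripper_width: 0.0181
```

```bash
python3 look.py w7|head -2; python3 - <<'E'
from h import *
a,b=np.load("w6.npy"),np.load("w7.npy")
for v in range(246,330,6): print(v,a[v,325].round(4),b[v,325].round(4))
p=[cv2.imread(f"pics/{n}.png")[225:350,265:390] for n in("w6","w7")]
cv2.imwrite("pics/cmp.png",cv2.resize(np.hstack(p),None,fx=3.2,fy=3.2,interpolation=2))
E
```

```text
14.95 [0.5143 0.2031 0.1043] [-1.19  0.62 12.41] 0.01811693038444626
[ 0.0032  0.0012 -1.    ]
246 0.2507 0.252
252 0.205 0.2087
258 0.2064 0.206
264 0.1961 0.1972
270 0.1867 0.1872
276 0.1774 0.1785
282 0.1691 0.1699
288 0.1629 0.1639
294 0.1548 0.1554
300 0.1483 0.1482
306 0.1474 0.1471
312 0.1473 0.1467
318 0.1467 0.1472
324 0.1476 0.1489
```

View pics/cmp.png

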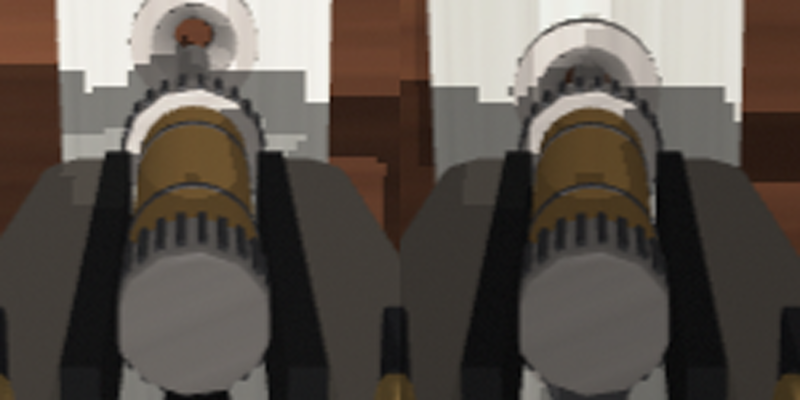

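There is no slip: the cap and collar look the same in both views. About 8 mm is pressed in, so the trip should be near. I'll continue in small steps.

>>> send_rows:
  motion:
    - [0,0,0.0004,0,0,0,-1]
    - [0,0,0.0003,0,0,0,-1]
    - [0,0,0,0,0,0,-1]
    - [0,0,0,0,0,0,-1]
    - [0,0,0,0,0,0,-1]

```text
t: 15.5
eef_pos: [0.5139, 0.2026, 0.1028]
orientation: [2.221, 2.221, 0.003]
ft_force: [-0.6, 0.7, 7.4]
gripper_width: 0.0181
```

Snap: the push dropped from about 13 to 7.4 N. Easing off straight up.

>>> send_rows:
  motion:
    - [0,0,-0.003,0,0,0,-1]
    - [0,0,-0.003,0,0,0,-1]
    - [0,0,-0.004,0,0,0,-1]
    - [0,0,-0.005,0,0,0,-1]
    - [0,0,-0.005,0,0,0,-1]

```text
t: 16.0
eef_pos: [0.5124, 0.2016, 0.1214]
orientation: [-2.221, -2.221, 0.002]
ft_force: [-0.2, 0.2, -2.6]
gripper_width: 0.018
```

>>> send_rows:
  motion:
    - [0,0,-0.01,0,0,0,-1]
    - [0,0,-0.02,0,0,0,-1]
    - [0,0,-0.02,0,0,0,-1]
    - [0,0,-0.02,0,0,0,-1]
    - [0,0,-0.02,0,0,0,-1]

```text
t: 16.5
eef_pos: [0.5127, 0.202, 0.2128]
orientation: [-2.221, -2.221, 0.001]
ft_force: [-0.2, -0.4, -1.6]
gripper_width: 0.018
```

>>> send_rows:
  motion:
    - [0,0,-0.01,0,0,0,-1]
    - [-0.01,0,0,0,0,0,-1]
    - [-0.02,0,0,0,0,0,-1]
    - [-0.03,-0.002,0,0,0,0,-1]
    - [-0.03,-0.002,0,0,0,0,-1]

```text
t: 17.0
eef_pos: [0.5079, 0.1103, 0.2205]
orientation: [-2.22, -2.221, 0.003]
ft_force: [1.2, -0.6, -3.1]
gripper_width: 0.0178
```

>>> send_rows:
  motion:
    - [-0.03,-0.002,0,0,0,0,-1]
    - [-0.03,-0.002,0,0,0,0,-1]
    - [-0.03,-0.002,0,0,0,0,-1]
    - [-0.03,-0.002,0,0,0,0,-1]
    - [-0.03,-0.002,0,0,0,0,-1]

```text
t: 17.5
eef_pos: [0.4976, -0.0401, 0.2206]
orientation: [-2.221, -2.22, 0.003]
ft_force: [0.1, 0.7, -2.3]
gripper_width: 0.0181
```

>>> send_rows:
  motion:
    - [-0.03,-0.002,0,0,0,0,-1]
    - [-0.03,-0.002,0,0,0,0,-1]
    - [-0.03,-0.002,0,0,0,0,-1]
    - [-0.015,-0.001,0,0,0,0,-1]
    - [0,0,0,0,0,0,-1]

```text
t: 18.0
eef_pos: [0.4908, -0.1453, 0.2208]
orientation: [-2.226, -2.215, 0.002]
ft_force: [0.5, -0.1, -1.4]
gripper_width: 0.018
```

```bash
python3 - <<'E'
from station import bot
from h import *
from scipy.spatial.transform import Rotation as Ro
s=bot.observe();e=s["eef_pos"];print(s["t"],e,s["ft_force"].round(2));print(Ro.from_rotvec(s["orientation"]).as_matrix().round(4))
c=bot.camera_params("wrist");p,d=bot.snapshot("wrist");cv2.imwrite("pics/w8.png",p);np.savez("w8c.npz",**c);np.save("w8.npy",d)
W=cloud(c,d);Z=W[...,2];r=W-e
m=(r[...,2]<-.05)&(r[...,2]>-.1)&(np.abs(r[...,0])<.015)&(np.abs(r[...,1])<.02)
for v in range(232,250,2):
    u=np.nonzero(m[v])[0]
    if len(u):print(v,u.min(),u.max(),(1000*r[v,u].mean(0)).round(1))
m=(Z>.063)&(Z<.077)&(np.abs(W[...,0]-.492)<.08)&(np.abs(W[...,1]+.16)<.1)
ct=max(cv2.findContours(m.astype(np.uint8),0,2)[0],key=cv2.contourArea)
(cx,cy),wh,a=cv2.minAreaRect(np.array([ray(c,*q[0],.07)[:2]*1000 for q in ct]).astype(np.float32));print(cx,cy,wh,a)
cv2.imwrite("pics/w8c.png",cv2.resize(p[100:300,195:455],None,fx=3,fy=3,interpolation=2))
E
```

```text
18.0 [ 0.49084009 -0.14530878  0.22080489] [ 0.47 -0.14 -1.38]
[[ 0.0045  1.     -0.0018]
 [ 1.     -0.0045  0.    ]
 [-0.     -0.0018 -1.    ]]
240 322 328 [ -1.4   3.1 -82. ]
242 321 329 [ -1.4   2.9 -77.3]
244 321 330 [ -1.1   2.7 -72.4]
246 321 330 [ -1.1   2.7 -67.6]
248 320 330 [ -1.2   2.5 -63.4]
485.60565185546875 -147.79965209960938 (70.08665466308594, 99.81747436523438) 7.672633647918701
```

View pics/w8c.png

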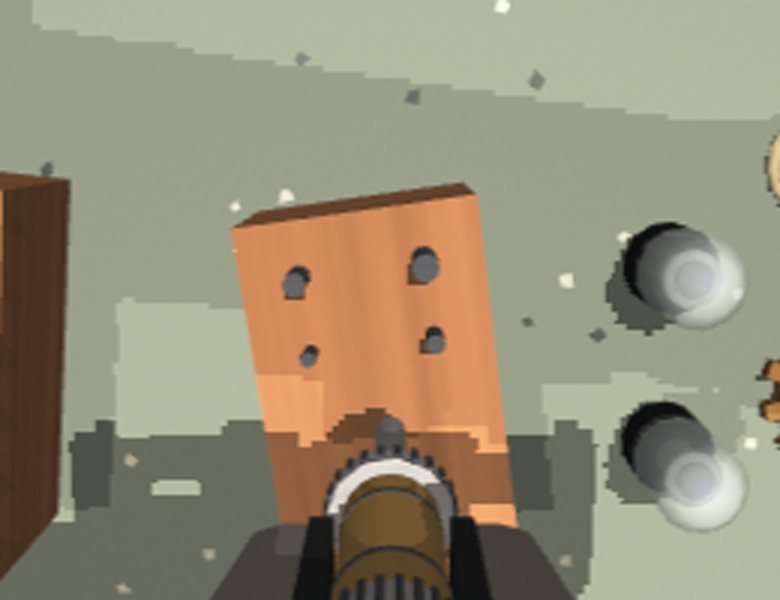

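The punch sits in the jaws just as before. When I gripped it at home, the TCP was at (0.492, -0.188, 0.0995), so I'll return there.

>>> send_rows:
  motion:
    - [-0.01,0,0,0,0,0,-1]
    - [-0.015,0.0005,0,0,0,0,-1]
    - [-0.0127,0.0005,0,0,0,0,-1]
    - [-0.005,0,0,0,0,0,-1]
    - [0,0,0,0,0,0,-1]

```text
t: 18.55
eef_pos: [0.4928, -0.1867, 0.2216]
orientation: [-2.223, -2.219, 0.0]
ft_force: [-1.0, -0.1, -1.4]
gripper_width: 0.0179
```

>>> send_rows:
  motion:
    - [0,0,0.01,0,0,0,-1]
    - [0,0,0.015,0,0,0,-1]
    - [0,0,0.01,0,0,0,-1]
    - [0,0,0.005,0,0,0,-1]
    - [0,0,0,0,0,0,-1]

```text
t: 19.05
eef_pos: [0.4925, -0.1851, 0.1809]
orientation: [-2.22, -2.221, 0.001]
ft_force: [0.1, -0.1, -1.3]
gripper_width: 0.0181
```

>>> send_rows:
  motion:
    - [-0.0029,-0.0005,0,0,0,0,-1]
    - [0,0,0,0,0,0,-1]
    - [0,0,0.006,0,0,0,-1]
    - [0,0,0.006,0,0,0,-1]
    - [0,0,0,0,0,0,-1]

```text
t: 19.55
eef_pos: [0.4917, -0.1883, 0.1688]
orientation: [-2.22, -2.22, 0.001]
ft_force: [-0.0, -0.3, -1.7]
gripper_width: 0.0177
```

>>> send_rows:
  motion:
    - [0,0,0.005,0,0,0,-1]
    - [0,0,0.005,0,0,0,-1]
    - [0,0,0.005,0,0,0,-1]
    - [0,0,0.003,0,0,0,-1]
    - [0,0,0,0,0,0,-1]

```text
t: 20.05
eef_pos: [0.4921, -0.1884, 0.1512]
orientation: [-2.221, -2.221, 0.001]
ft_force: [-0.2, 0.4, -1.1]
gripper_width: 0.0182
```

>>> send_rows:
  motion:
    - [0,0,0.004,0,0,0,-1]
    - [0,0,0.004,0,0,0,-1]
    - [0,0,0.004,0,0,0,-1]
    - [0,0,0.003,0,0,0,-1]
    - [0,0,0,0,0,0,-1]

```text
t: 20.55
eef_pos: [0.4921, -0.1884, 0.1362]
orientation: [-2.221, -2.221, 0.001]
ft_force: [0.1, 0.7, -1.9]
gripper_width: 0.0181
```

>>> send_rows:
  motion:
    - [0,0,0.005,0,0,0,-1]
    - [0,0,0.005,0,0,0,-1]
    - [0,0,0.005,0,0,0,-1]
    - [0,0,0.002,0,0,0,-1]
    - [0,0,0,0,0,0,-1]

```text
t: 21.05
eef_pos: [0.4922, -0.1884, 0.1193]
orientation: [-2.221, -2.221, 0.001]
ft_force: [-0.2, 0.7, -1.8]
gripper_width: 0.018
```

>>> send_rows:
  motion:
    - [0,0,0.004,0,0,0,-1]
    - [0,0,0.004,0,0,0,-1]
    - [0,0,0.004,0,0,0,-1]
    - [0,0,0.003,0,0,0,-1]
    - [0,0,0,0,0,0,-1]

```text
t: 21.55
eef_pos: [0.4921, -0.1885, 0.1042]
orientation: [-2.221, -2.221, 0.001]
ft_force: [0.3, -0.3, -2.0]
gripper_width: 0.0182
```

>>> send_rows:
  motion:
    - [0,0,0.0015,0,0,0,-1]
    - [0,0,0.001,0,0,0,-1]
    - [0,0,0.001,0,0,0,-1]
    - [0,0,0.0005,0,0,0,-1]
    - [0,0,0,0,0,0,-1]

```text
t: 22.05
eef_pos: [0.4924, -0.1885, 0.1007]
orientation: [-2.221, -2.221, 0.0]
ft_force: [-0.1, 0.6, -1.3]
gripper_width: 0.0182
```

>>> send_rows:
  motion:
    - [0,0,0.0005,0,0,0,-1]
    - [0,0,0.0005,0,0,0,-1]
    - [0,0,0.0003,0,0,0,-1]
    - [0,0,0,0,0,0,-1]
    - [0,0,0,0,0,0,-1]

```text
t: 22.55
eef_pos: [0.4925, -0.1886, 0.0995]
orientation: [2.222, 2.221, -0.0]
ft_force: [0.2, -0.2, -1.2]
gripper_width: 0.0178
```

>>> send_rows:
  motion:
    - [0,0,0.0004,0,0,0,-1]
    - [0,0,0.0004,0,0,0,-1]
    - [0,0,0,0,0,0,-1]
    - [0,0,0,0,0,0,-1]
    - [0,0,0,0,0,0,-1]

```text
t: 23.05
eef_pos: [0.4927, -0.1887, 0.0995]
orientation: [2.221, 2.221, -0.0]
ft_force: [-3.1, 0.8, 6.1]
gripper_width: 0.018
```

Seated: the collar bears on the stand with Fz = +6 N at the original height. I'll ease off a touch, open the jaws, and rise.

>>> send_rows:
  motion:
    - [0,-0.0005,-0.0003,0,0,0,-1]
    - [0,0,0,0,0,0,-0.55]
    - [0,0,0,0,0,0,-0.4]
    - [0,0,0,0,0,0,-0.2]
    - [0,0,0,0,0,0,0]
  grip_force: 10

```text
t: 23.55
eef_pos: [0.4918, -0.1885, 0.0988]
orientation: [-2.221, -2.221, 0.0]
ft_force: [0.3, 0.6, -0.3]
gripper_width: 0.0417
```

>>> send_rows:
  motion:
    - [0,0,0,0,0,0,0]
    - [0,0,0,0,0,0,0]
    - [0,0,0,0,0,0,0]
    - [0,0,-0.005,0,0,0,0]
    - [0,0,-0.01,0,0,0,0]

```text
t: 24.05
eef_pos: [0.4915, -0.1883, 0.114]
orientation: [-2.22, -2.221, 0.001]
ft_force: [0.4, 0.1, 0.3]
gripper_width: 0.0459
```

>>> send_rows:
  motion:
    - [0,0,-0.02,0,0,0,0]
    - [0,0,-0.03,0,0,0,0]
    - [0,0,-0.03,0,0,0,0]
    - [0,0,-0.03,0,0,0,0]
    - [0,0,-0.02,0,0,0,0]

```text
t: 24.55
eef_pos: [0.4928, -0.1886, 0.2472]
orientation: [2.219, 2.219, 0.002]
ft_force: [0.7, -0.0, 0.0]
gripper_width: 0.0457
```

>>> send_rows:
  motion:
    - [-0.02,-0.01,0,0,0,0,0]
    - [-0.03,-0.015,0,0,0,0,0]
    - [-0.03,-0.015,0,0,0,0,0]
    - [-0.02,-0.01,0,0,0,0,0]
    - [0,0,0,0,0,0,0]

```text
t: 25.05
eef_pos: [0.4402, -0.2919, 0.2447]
orientation: [2.227, 2.214, -0.002]
ft_force: [-0.4, -0.4, 0.1]
gripper_width: 0.0464
```

```bash
python3 - <<'E'
from station import bot
from h import *
s=bot.observe();print(s["t"],s["eef_pos"],s["ft_force"].round(2),s["gripper_width"])
c=bot.camera_params("wrist");p,d=bot.snapshot("wrist");W=cloud(c,d);Z=W[...,2]
m=(Z>.125)&(Z<.15)&(np.hypot(W[...,0]-.492,W[...,1]+.187)<.03);v,u=np.nonzero(m)
print("cap",len(u),np.percentile(Z[m],[5,50,95]).round(4),ray(c,u.mean(),v.mean(),.14))
ps,_=bot.snapshot("scene");pt,_=bot.snapshot("top");cv2.imwrite("pics/scene9.png",ps);cv2.imwrite("pics/top9.png",pt)
a=cv2.resize(ps[160:320,170:330],None,fx=2.5,fy=2.5,interpolation=2);b=cv2.resize(pt[130:270,360:460],(286,400),interpolation=2)
cv2.imwrite("pics/fin.png",np.hstack([a,b]))
d0=cv2.absdiff(cv2.imread("pics/top0.png"),pt)[130:200,360:440].max(2);print("bystander px changed",(d0>60).sum())
E
```

```text
25.05 [ 0.44018085 -0.29185008  0.24469999] [-0.41 -0.43  0.12] 0.046437064968062526
cap 796 [0.1349 0.1404 0.1417] [ 0.49014127 -0.18895425  0.14      ]
bystander px changed 0
```

View pics/fin.png

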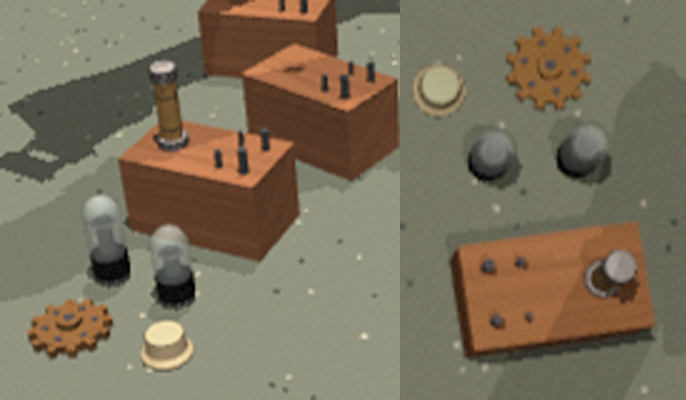

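The punch stands upright with its collar on the stand, and the cap is back at z = 0.140. The tubes, knob and wheel are unmoved. Handing in.

```bash
python3 -c "
from station import bot
print(bot.job_done())"
```

```text
the job is handed in; nothing more can be done
None
```

The job is done and handed in at about 25 s of the 64 s allowed; no verdict was reported. I took the punch from the farthest stand and put its point through the open middle bush. I pressed until the spring tripped, eased off at once, and put the punch back in its socket.

**The snap:** the wrist force reading fell from about 13 N to 7.4 N, roughly 8 to 9 mm after contact. The highest push I read was about 15 N on the rod. I inferred the snap from that force drop alone, because the striker cannot be read directly.

**Last checks:**
- **Seating:** the collar bore on the stand at the starting height. After release the cap top was at z = 0.140, the same as at the start.
- **Upright:** the punch stands upright in the final scene and top views.
- **Bystanders:** the tubes, knob and coin wheel are unmoved, with no changed pixels in the top view.
- **Gripper:** it is clear of everything, with about zero force on it.

**Disagreements:** the top and wrist cameras differed by about 3 mm in x and 1.5 mm in y on the bush position. I settled this by comparing the tip and bore directly in the wrist view. Between 13 and 15 s the push force levelled off, so I checked for slip in the jaws and found none.

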